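Size an untagged dilator in the gauge plate

ROBOT

A 6-joint arm with a two-finger parallel gripper is mounted at the origin on the work surface. World frame = base frame: x ahead of the robot, y to its left, z up, the work surface at z = 0. Lengths are in m, angles in rad, forces in N, time in s.
With the tool pointing down it reaches from about 0.25 to 0.775 m from the base axis. Payload 4 kg.
Tool frame: the origin (TCP) lies on the front face of the gripper's body, between the roots of the fingers; the fingertips stand 97 mm ahead of it and the grasp point (between the pads) lies 78 mm ahead of it; z points along the fingers, y is the line along which they close (so a half turn about z gives the same grasp; the last joint's range is limited). The gripper opens to 94 mm and grips with 3 to 60 N. Pads are 16 mm wide; open, the fingers measure 119 mm over their backs; the gripper's body (75 mm by 177 mm) begins 78 mm behind the grasp point.
Start: joints at [1.107, 0.087, 1.371, -0, 1.684, -0.103], TCP at [0.194, 0.515, 0.303] pointing down, gripper open.
Joint ranges: [-3.1, 3.1], [-0.76, 2.03], [0.27, 2.55], [-1.08, 4.22], [0.17, 2.65], [-2.57, 2.57]. Speed limits (rad/s): [2.79, 2.79, 3.14, 3.14, 3.14, 3.14].

INTERFACE

Orientations are given as a unit quaternion [w, x, y, z].
In Python, from station import env, get_image gives the robot as it stands. The module is installed in compiled form; this text tells all that it offers.
- The arm moves only by the tool move_tool, called after "Call:" as name([rows], argument=value, ...), one row to a line, values as JSON. Schema: {"type":"object","properties":{"plan":{"type":"array","items":{"type":"array","items":{"type":"number"},"minItems":5,"maxItems":5},"minItems":1,"maxItems":20},"grip_n":{"type":"number"},"only":{"type":"string"},"quiet":{"type":"boolean"},"lines":{"type":"string"}},"required":["plan"],"additionalProperties":false}. plan is a list of rows, 1 to 20 of them, each of 5 numbers: dx, dy, dz in shares of 1 m (1.0 is 1 m), then a turn about the tool's z in normalised numbers (1 is pi rad), then the finger opening in m; each row is the pose to reach, as a shift and turn from the pose commanded when the call began, along the tool's axes at that moment; what a row does not reach only later rows make up. A row lasts 1/8 s, in which the tool goes at most 0.0625 m and 0.188 rad, less where a joint would pass 70% of its speed; a pose out of reach is approached as far as the arm can. The fingers move at their own pace and stop on an object; grip_n is the grip in N (left out, the last holds). Time passes only in rows, so rows that do not move let the fingers close. The tool returns the time, the measured TCP pose, the force, the opening and the grip force at its end. only (a regular expression) keeps the lines of the reply that match it, lines (a string "A,B") keeps lines A to B, and quiet returns only ok. Shift and turn numbers lie between -1 and 1, and a call with a number outside is refused. Input that does not fit is refused with a message, and nothing moves.
- env.state(): the state, without advancing time (a new reading comes with each control period).
- get_image(name): name is "scene" or "top" or "wrist"; returns a dict with "pixels" (400x640x3 uint8, red, green, blue), "range_z" (400x640 float32, m along the optical axis (not along the pixel's ray), 0 where there is no reading), "mtx" (3x3 intrinsics, pixels), "k1" (the pictures are not rectified: a ray, as slopes to the right and down, at radius r is drawn at 1 + k1 r^2 times it, then the intrinsics apply), "extrinsics" (4x4, takes a point from camera to world coordinates). Camera axes: x right, y up, looking along -z (the intrinsics and any distortion apply to the point x, -y, -z); pixel columns grow to the right and rows downward; lengths in m; the calibration is good to about 2 mm. A picture is of the moment at which its call begins.
- env.sign_off(): hands the job in; it is judged then, once.
The state is a dict: "time_s": time; "joints": joint angles; "dq": joint speeds; "joint_torque": joint torques, N m; "tool_pos": TCP position; "orientation": TCP orientation; "wrist_force": force on the tool from outside, world axes, zero at the start; "ft_torque": the same for the moment, N m; "finger_gap": finger opening in m; "gripper_force": force on a finger pad.
Only numpy, scipy, OpenCV 4.12 (cv2) and the standard library are available. Lean on these libraries where they do the work, as an engineer would, in place of code of your own. Each camera call takes 0.05 s, during which the arm holds its last target. There are 200 camera calls.

TASK

The steel dilator standing alone in the single-well holder has lost its size tag. Try it in the gauge plate, starting at the largest hole and going down one hole at a time, putting its tip right through each hole that takes it, until a hole refuses it under a light, steady press (never force it). Then leave it standing upright in the smallest hole that took it, pushed home with its collar flat on the plate, and leave everything else where it is.

Things in the scene. Friction and masses are not known exactly. Their poses are not given: they have to be found in the camera images.
- gauge: steel gauge plate fixed to the bench: 56 mm (x) by 160 mm (y), 10 mm thick, on a leg at each end (feet 90 by 24 mm), flat top face 90 mm above the bench, open below; four vertical through holes in a row along y, 32 mm apart, at y = +48 (largest), +16, -16, -48 mm (smallest). Origin on the bench under the plate's centre
- hole1 (a point): centre of the mouth (on the top face) of the largest hole of the gauge plate, 20 mm across. A 19 mm shank fits this one but not the next
- hole2 (a point): centre of the mouth (on the top face) of the second hole of the gauge plate, 17 mm across. It takes a 16 mm shank with 1 mm to spare
- hole3 (a point): centre of the mouth (on the top face) of the third hole of the gauge plate, 14 mm across. It takes a 13 mm shank with 1 mm to spare
- hole4 (a point): centre of the mouth (on the top face) of the smallest hole of the gauge plate, 11 mm across; it takes none of the three dilators
- single_holder: white plastic block 64 by 64 mm and 66 mm tall, fixed to the bench, with one upright well 21 mm across and 63 mm deep in its middle; the dilator to be sized hangs in it by its collar, which rests on the block's top. Origin at the centre of the underside
- double_holder: white plastic block 64 mm (x) by 130 mm (y) and 66 mm tall, fixed to the bench, with two such wells at y = +33 and -33 mm that hold the other two dilators, which stay there. Origin at the centre of the underside
- dilator_a: steel dilator, 0.12 kg, one of three that differ only in the shank: 19, 16 or 13 mm across, which is which not known; any of them may be the one in the single holder. Origin at the centre of its tip, z up its axis. From the tip up: round shank 0-60 mm (1 mm tip chamfer), collar 30 mm across 60-66 mm, handle 14 mm across 66-110 mm
- dilator_b: steel dilator, 0.12 kg, one of three that differ only in the shank: 19, 16 or 13 mm across, which is which not known; any of them may be the one in the single holder. Origin at the centre of its tip, z up its axis. From the tip up: round shank 0-60 mm (1 mm tip chamfer), collar 30 mm across 60-66 mm, handle 14 mm across 66-110 mm
- dilator_c: steel dilator, 0.12 kg, one of three that differ only in the shank: 19, 16 or 13 mm across, which is which not known; any of them may be the one in the single holder. Origin at the centre of its tip, z up its axis. From the tip up: round shank 0-60 mm (1 mm tip chamfer), collar 30 mm across 60-66 mm, handle 14 mm across 66-110 mm
- specimen_jar: bystander: a lidded specimen jar 52 mm across and 65 mm tall, loose, not to be disturbed; origin at the centre of its underside
- tube_rack: bystander: a grey block 60 by 120 by 50 mm with three capped sample tubes standing to 92 mm, loose, not to be disturbed; origin at the centre of its underside
Not all that is in view belongs to the job. What is shaped like the double_holder but yellow is not meant. What is shaped like the dilator_b but orange is not meant.

How it is judged:
By the outcome, as a careful person would: the job done as asked, in the order asked, and still so for the second after the job is handed in, with the robot touching nothing.
It also fails if it takes over 61 s, if anything falls off the work surface, if the arm or the gripper's body presses on something with over 40 N, if the wrist force passes 120 N, or if a joint passes its speed limit or range.

## Working session

There is one attempt and no reset: what is moved stays moved. The work goes in short steps, Python scripts to look and compute and a tool call to move; the robot and the scene stay as the last step left them, time stands still between calls to the robot, and variables do not carry over. Pictures are saved under pics/ and viewed, at most 10 in all, crops included, and the job is handed in when it is done.

```bash
mkdir -p pics; cat > h.py <<'E'
import numpy as np, cv2
from station import env, get_image
def cloud(g):
    h,w=g["range_z"].shape; K=np.array(g["mtx"]); k=g["k1"]
    u,v=np.meshgrid(np.arange(w),np.arange(h))
    p=cv2.undistortPoints(np.stack([u,v],-1).reshape(-1,1,2).astype(float),K,np.array([k,0,0,0,0.])).reshape(h,w,2)
    z=g["range_z"]; c=np.stack([p[...,0]*z,-p[...,1]*z,-z,np.ones_like(z)],-1)
    return (c@np.array(g["extrinsics"]).T)[...,:3]
def ray(g,u,v,z):
    K=np.array(g["mtx"]); E=np.array(g["extrinsics"])
    p=cv2.undistortPoints(np.array([[[u,v]]],float),K,np.array([g["k1"],0,0,0,0.]))[0,0]
    d=E[:3,:3]@np.array([p[0],-p[1],-1]); o=E[:3,3]
    return o+d*(z-o[2])/d[2]
def save(g,n): cv2.imwrite("pics/"+n,cv2.cvtColor(g["pixels"],cv2.COLOR_RGB2BGR))
E
python3 - <<'E'
from h import *
for n in ("top","scene"):
    g=get_image(n); save(g,n+"1.png"); np.savez(n+"1.npz",**g); print(n,g["extrinsics"],g["mtx"],g["k1"])
print(env.state())
E
```

```text
top [[ 0.0354379   0.97463667 -0.2209695   0.41960707]
 [-0.99937072  0.03489754 -0.0063501   0.01866444]
 [ 0.00152225  0.22105549  0.97526004  0.91228332]
 [ 0.          0.          0.          1.        ]] [[387.10136682   0.         320.54140981]
 [  0.         387.10136682 209.72841991]
 [  0.           0.           1.        ]] -0.0062842337850426465
scene [[-0.43241674 -0.57449816  0.69495873  1.11576941]
 [ 0.90167018 -0.27771499  0.33145929  0.2556369 ]
 [ 0.0025777   0.76995211  0.63809647  0.55504004]
 [ 0.          0.          0.          1.        ]] [[376.95719071   0.         317.84800561]
 [  0.         376.95719071 199.29813245]
 [  0.           0.           1.        ]] 0.01806685645631569
{'time_s': 0.1, 'joints': array([ 1.10690426e+00,  8.79039314e-02,  1.37207780e+00, -2.19004321e-05,
        1.68355776e+00, -1.03131412e-01]), 'dq': array([-0.00196513, -0.00128874, -0.00338037,  0.00015141, -0.00052355,
       -0.0006169 ]), 'joint_torque': array([ 2.47062097e-03, -3.41252160e+01, -3.03301549e+01,  7.19494745e-02,
        3.04996641e-02, -8.34982848e-05]), 'tool_pos': array([0.19404036, 0.51433096, 0.30162137]), 'orientation': array([-2.61845653e-04,  1.79404857e-01,  9.83774847e-01, -9.37601997e-04]), 'wrist_force': array([-0.75824686,  0.69405817, -0.28853667]), 'ft_torque': array([-0.05828048,  0.00311283, -0.00968532]), 'gripper_force': 0.0, 'finger_gap': 0.09407538287807987}
```

View pics/top1.png

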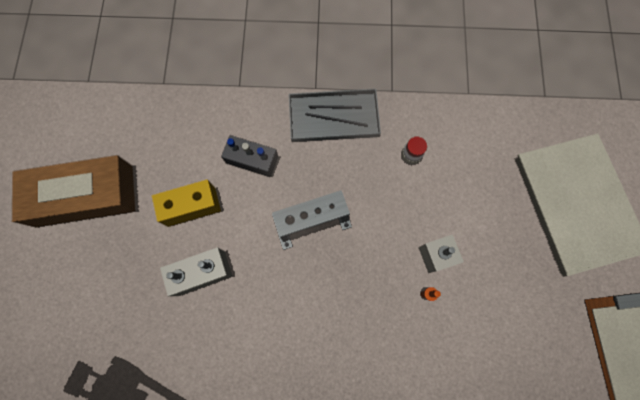

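View pics/scene1.png

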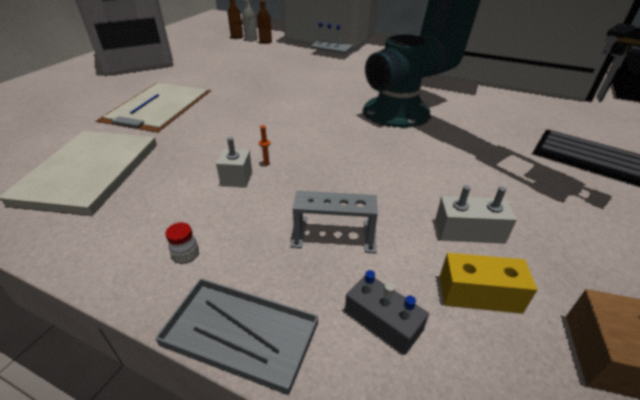

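The top view shows the gauge holes at about (290,219), (304,215), (318,211) and (332,206), largest to smallest. The target dilator is at (447,251) in its white holder, with the orange decoy at (431,294). The scene view confirms this layout.

```bash
python3 - <<'E'
from h import *
g=dict(np.load("top1.npz")); g["k1"]=float(g["k1"]); C=cloud(g)
px=g["pixels"].astype(int); gray=px.mean(2)
# plate by height
def comp(mask,u,v):
    n,l=cv2.connectedComponents(mask.astype(np.uint8)); return l==l[v,u]
m=(abs(C[...,2]-0.09)<0.012)
m[:170]=0;m[260:]=0;m[:,:260]=0;m[:,370:]=0
P=C[m]; r=cv2.minAreaRect((P[:,:2]*1000).astype(np.float32)); print("plate",r,P[:,2].mean())
for (u,v) in [(290,219),(304,215),(318,211),(332,206)]:
    s=gray[v-6:v+7,u-6:u+7]; w=np.clip(np.median(s)-20-s,0,None); yy,xx=np.mgrid[v-6:v+7,u-6:u+7]
    uu,vv=(w*xx).sum()/w.sum(),(w*yy).sum()/w.sum(); print("hole",uu,vv,ray(g,uu,vv,.09))
m=(abs(C[...,2]-0.066)<0.01); m[:220]=0;m[280:]=0;m[:,:410]=0;m[:,480:]=0
P=C[m]; print("holder",cv2.minAreaRect((P[:,:2]*1000).astype(np.float32)),P[:,2].mean())
s=C[225:275,410:480]; q=s[s[...,2]>.095]; print("handle pts",len(q),q.mean(0),q.max(0))
print("ray",ray(g,447,250,.116))
from scipy.spatial.transform import Rotation as R
w=get_image("wrist"); T=np.eye(4); st=env.state(); o=st["orientation"]; T[:3,:3]=R.from_quat(o[[1,2,3,0]]).as_matrix(); T[:3,3]=st["tool_pos"]
print(np.round(np.linalg.inv(T)@np.array(w["extrinsics"]),4),w["mtx"],np.round(T[:3,:3],3))
# other obstacles: max heights
E
```

```text
plate ((599.1050415039062, 45.56147003173828), (57.30964660644531, 160.13877868652344), 20.464509963989258) 0.09067359354336804
hole 289.3101968702676 219.70772337203437 [0.58135407 0.09081396 0.09      ]
hole 303.52591592098594 214.7975687995948 [0.59331379 0.06054448 0.09      ]
hole 317.52232051018314 210.24357128162933 [0.60453122 0.03054732 0.09      ]
hole 331.42778852353314 205.6947130883301 [6.15791148e-01 5.84834695e-04 9.00000000e-02]
holder ((525.6487426757812, -249.29196166992188), (63.995574951171875, 65.77894592285156), 20.118900299072266) 0.06728741205474645
handle pts 64 [ 0.51005417 -0.20954783  0.22487271] [0.53089336 0.01866444 0.91228332]
ray [ 0.52422034 -0.23990629  0.116     ]
[[ 4.000e-04  9.691e-01  2.467e-01  7.110e-02]
 [ 1.000e+00 -5.000e-04  2.000e-04 -3.000e-04]
 [ 3.000e-04  2.467e-01 -9.691e-01 -8.200e-02]
 [ 0.000e+00  0.000e+00  0.000e+00  1.000e+00]] [[328.81116484   0.         323.22916445]
 [  0.         328.81116484 194.21188702]
 [  0.           0.           1.        ]] [[-0.936  0.353 -0.001]
 [ 0.353  0.936 -0.001]
 [ 0.    -0.002 -1.   ]]
```

Call:
move_tool([
  [-0.58, -0.598, 0, 0, 0.07],
  [-0.58, -0.598, 0, 0, 0.07],
  [-0.58, -0.598, 0, 0, 0.07],
  [-0.58, -0.598, 0, 0, 0.07],
  [-0.58, -0.598, 0, 0, 0.07],
  [-0.58, -0.598, 0, 0, 0.07],
  [-0.58, -0.598, 0, 0, 0.07],
  [-0.58, -0.598, 0, 0, 0.07],
  [-0.58, -0.598, 0, 0, 0.07],
  [-0.58, -0.598, 0, 0, 0.07],
  [-0.58, -0.598, 0, 0, 0.07],
  [-0.58, -0.598, 0, 0, 0.07],
  [-0.58, -0.598, 0, 0, 0.07],
  [-0.58, -0.598, 0, 0, 0.07],
  [-0.58, -0.598, 0, 0, 0.07],
  [-0.58, -0.598, 0, 0, 0.07],
  [-0.58, -0.598, 0, 0, 0.07],
])

```text
time_s: 2.28
tool_pos: [0.5255, -0.2483, 0.3031]
orientation: [0.0, 0.179, 0.984, 0.0]
wrist_force: [-0.7, 0.6, 0.3]
finger_gap: 0.0698
gripper_force: 0.0
```

```bash
python3 - <<'E'
from h import *
g=get_image("wrist"); save(g,"w1.png"); np.savez("w1.npz",**g)
st=env.state(); print(st["time_s"],st["tool_pos"],st["joints"],st["orientation"])
E
```

```text
2.325 [ 0.52553666 -0.24842082  0.30320214] [-5.39178179e-01  1.56665383e-01  1.29279384e+00  1.95532562e-04
  1.69151462e+00 -1.75066641e+00] [ 3.23769262e-04  1.78677575e-01  9.83907627e-01 -1.80118302e-05]
```

View pics/w1.png

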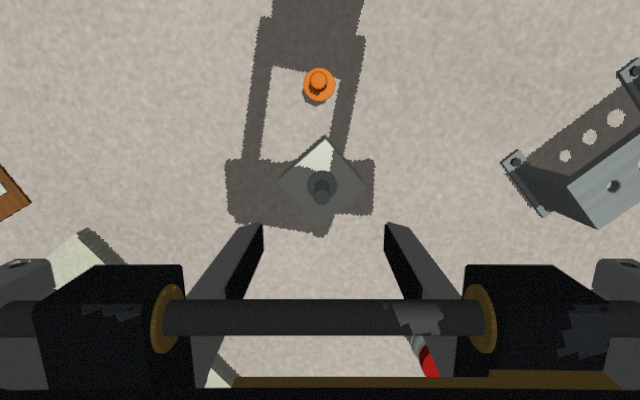

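The wrist view shows the dilator at (322,188) in the gripper's shadow, centred between the fingers. The orange decoy is at (318,83), clear of them.

```bash
cat >> h.py <<'E'
from scipy.spatial.transform import Rotation as R
def tool():
    st=env.state(); o=st["orientation"]; T=np.eye(4); T[:3,:3]=R.from_quat(o[[1,2,3,0]]).as_matrix(); T[:3,3]=st["tool_pos"]; return T
def totool(P): T=tool(); return (np.asarray(P)-T[:3,3])@T[:3,:3]
E
python3 - <<'E'
from h import *
g=dict(np.load("w1.npz")); g["k1"]=float(g["k1"]); C=cloud(g)
s=C[150:235,270:375].reshape(-1,3)
for a,b in ((.085,.112),(.110,.125),(.068,.076),(.06,.0675)):
    q=s[(s[:,2]>a)&(s[:,2]<b)]
    if len(q)>5: (c,rad)=cv2.minEnclosingCircle((q[:,:2]*1000).astype(np.float32)); print(a,len(q),q.mean(0),c,rad, "tool",totool([[c[0]/1e3,c[1]/1e3,q[:,2].mean()]]),cv2.minAreaRect((q[:,:2]*1000).astype(np.float32)))
print(np.histogram(s[:,2],bins=np.arange(.055,.13,.003)))
E
```

```text
0.085 95 [ 0.52033855 -0.24786136  0.09894425] (523.4246826171875, -249.22305297851562) 6.6708664894104 tool [[ 0.0018265  -0.00150999  0.20425664]] ((521.0881958007812, -248.3482208251953), (13.34104061126709, 5.10414981842041), 69.47293090820312)
0.11 216 [ 0.52458395 -0.24970249  0.11569574] (525.14794921875, -249.97750854492188) 6.984001159667969 tool [[-6.27818240e-05 -1.60901597e-03  1.87506350e-01]] ((524.8356323242188, -249.8534393310547), (12.873058319091797, 13.166727066040039), 70.26244354248047)
0.068 455 [ 0.52207591 -0.24867875  0.07192288] (524.7258911132812, -250.04360961914062) 38.05027770996094 tool [[ 0.00033726 -0.00182281  0.23127895]] ((524.0388793945312, -250.46653747558594), (58.935935974121094, 64.14832305908203), 26.03444480895996)
0.06 3087 [ 0.52511376 -0.24985823  0.06613152] (525.400634765625, -249.85464477539062) 44.917476654052734 tool [[-2.24236265e-04 -1.40912971e-03  2.37070707e-01]] ((525.5860595703125, -250.02224731445312), (64.29204559326172, 64.3196029663086), 20.320579528808594)
(array([  13,   17,   23, 2734,  444,  377,   47,    8,    9,   11,    8,
         12,   11,    7,   13,   13,   11,    7,   13,   30,  179,    0,
          0,    0,    0]), array([0.055, 0.058, 0.061, 0.064, 0.067, 0.07 , 0.073, 0.076, 0.079,
       0.082, 0.085, 0.088, 0.091, 0.094, 0.097, 0.1  , 0.103, 0.106,
       0.109, 0.112, 0.115, 0.118, 0.121, 0.124, 0.127, 0.13 ]))
```

Call:
move_tool([
  [0, -0.0016, 0.06, 0, 0.06],
  [0, -0.0016, 0.11, 0, 0.06],
  [0, -0.0016, 0.129, 0, 0.06],
  [0, -0.0016, 0.129, 0, 0.06],
  [0, -0.0016, 0.129, 0, 0.0],
  [0, -0.0016, 0.129, 0, 0.0],
  [0, -0.0016, 0.129, 0, 0.0],
  [0, -0.0016, 0.129, 0, 0.0],
  [0, -0.0016, 0.129, 0, 0.0],
], grip_n=35)

```text
time_s: 3.45
tool_pos: [0.5252, -0.2511, 0.1738]
orientation: [0.0, 0.179, 0.984, 0.0]
wrist_force: [-0.3, 0.4, 2.1]
finger_gap: 0.0135
gripper_force: 27.7
```

Call:
move_tool([
  [0, 0, -0.05, 0, 0],
  [0, 0, -0.09, 0, 0],
  [0, 0, -0.13, 0, 0],
  [-0.03, 0.304, -0.13, 0, 0],
  [-0.03, 0.304, -0.13, 0, 0],
  [-0.03, 0.304, -0.13, 0, 0],
  [-0.03, 0.304, -0.13, 0, 0],
  [-0.03, 0.304, -0.13, 0, 0],
  [-0.03, 0.304, -0.13, 0, 0],
  [-0.03, 0.304, -0.13, 0, 0],
  [-0.03, 0.304, -0.13, 0, 0],
], grip_n=35)

```text
time_s: 4.82
tool_pos: [0.6602, 0.0212, 0.3037]
orientation: [-0.0, 0.18, 0.984, -0.0]
wrist_force: [-0.3, -0.4, -1.6]
finger_gap: 0.0134
gripper_force: 35.0
```

```bash
python3 - <<'E'
from h import *
g=get_image("wrist"); save(g,"w2.png"); np.savez("w2.npz",**g,T=tool()); print(tool()[:3,3])
E
```

```text
[0.660174   0.02111557 0.30383995]
```

View pics/w2.png

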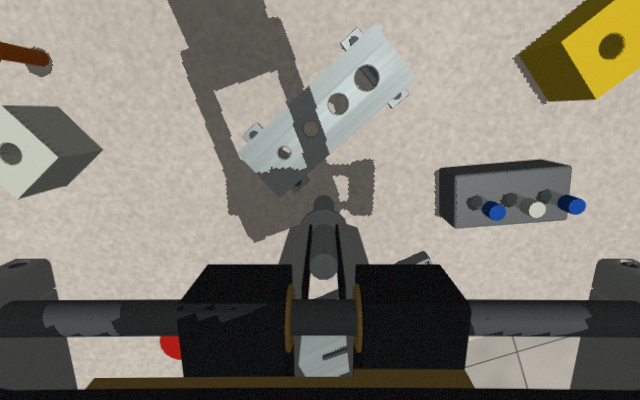

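The wrist view shows the holes, largest to smallest, at (367,77), (339,103), (311,128) and (285,153). The held dilator's shank tip is near (323,200).

```bash
cat > m.py <<'E'
from h import *
def holes(g,T):
    C=cloud(g); m=(abs(C[...,2]-np.median(C[...,2][(abs(C[...,2]-.09)<.006)]))<.004).astype(np.uint8)
    cs,h=cv2.findContours(m,cv2.RETR_CCOMP,cv2.CHAIN_APPROX_NONE); out=[]
    for c,hh in zip(cs,h[0]):
        if hh[3]>=0 and cv2.contourArea(c)>40:
            p=np.array([ray(g,u,v,.09) for u,v in c[:,0]]); A=np.c_[2*p[:,:2],np.ones(len(p))]
            s=np.linalg.lstsq(A,(p[:,:2]**2).sum(1),rcond=None)[0]; r=np.sqrt(s[2]+s[0]**2+s[1]**2)
            P=np.array([s[0],s[1],.09]); out.append((P,r,(P-T[:3,3])@T[:3,:3]))
    return out
def shank(g,T):
    C=(cloud(g)-T[:3,3])@T[:3,:3]
    q=C[(abs(C[...,0])<.02)&(abs(C[...,1])<.02)&(C[...,2]>.10)&(C[...,2]<.185)]
    return q
E
python3 - <<'E'
from m import *
g=dict(np.load("w2.npz")); g["k1"]=float(g["k1"]); T=g["T"]
for P,r,t in holes(g,T): print(np.round(P,4),"dia",round(2e3*r,2),"tool",np.round(t,4))
q=shank(g,T); print(len(q), q.min(0),q.max(0))
for a in np.arange(.10,.18,.006):
    s=q[(q[:,2]>=a)&(q[:,2]<a+.006)]
    if len(s): print(round(a,3),len(s),"x",s[:,0].min().round(4),s[:,0].max().round(4),"y",s[:,1].min().round(4),s[:,1].max().round(4))
E
```

```text
[6.153e-01 5.000e-04 9.000e-02] dia 11.53 tool [ 0.0346 -0.0352  0.2138]
[0.6042 0.0302 0.09  ] dia 14.53 tool [ 0.0555 -0.0114  0.2138]
[0.5932 0.0598 0.09  ] dia 17.34 tool [0.0764 0.0124 0.2138]
[0.5815 0.0895 0.09  ] dia 20.54 tool [0.0979 0.036  0.2138]
822 [ 0.00110548 -0.01361205  0.10007683] [0.01498733 0.01348736 0.16742184]
0.1 568 x 0.0011 0.015 y -0.0134 0.0135
0.106 20 x 0.006 0.0148 y -0.0136 0.0099
0.13 25 x 0.0061 0.0079 y -0.0045 0.0044
0.136 39 x 0.0035 0.0079 y -0.0068 0.006
0.142 49 x 0.0019 0.0077 y -0.0075 0.0076
0.148 36 x 0.0017 0.0077 y -0.007 0.0077
0.154 36 x 0.0026 0.0077 y -0.0073 0.0072
0.16 41 x 0.0021 0.0077 y -0.0074 0.0074
0.166 8 x 0.0034 0.0074 y -0.0067 0.0051
```

The shank measures about 16 mm across and its axis is on the tool axis. I'll start with hole 1.

Call:
move_tool([
  [0.05, 0.018, 0, 0, 0],
  [0.098, 0.036, 0, 0, 0],
  [0.098, 0.036, 0.02, 0, 0],
  [0.098, 0.036, 0.036, 0, 0],
  [0.098, 0.036, 0.044, 0, 0],
  [0.098, 0.036, 0.048, 0, 0],
  [0.098, 0.036, 0.052, 0, 0],
  [0.098, 0.036, 0.052, 0, 0],
], grip_n=35)

```text
time_s: 5.88
tool_pos: [0.5817, 0.0908, 0.2516]
orientation: [-0.0, 0.18, 0.984, 0.0]
wrist_force: [0.0, 0.0, -1.5]
finger_gap: 0.0132
gripper_force: 35.0
```

```bash
python3 -c "
from m import *
g=get_image('wrist');T=tool();np.savez('w3.npz',**g,T=T);save(g,'w3.png')
C=(cloud(g)-T[:3,3])@T[:3,:3]
for P,r,t in holes(g,T): print(np.round(P,4),round(2e3*r,2),np.round(t,4))
"
```

```text
[0.6033 0.0309 0.09  ] 13.63 [-0.0412 -0.0486  0.1619]
```

Call:
move_tool([
  [0, 0, 0.006, 0, 0],
  [0, 0, 0.012, 0, 0],
  [0, 0, 0.018, 0, 0],
  [0, 0, 0.022, 0, 0],
  [0, 0, 0.022, 0, 0],
], grip_n=35)

```text
time_s: 6.55
tool_pos: [0.5813, 0.091, 0.229]
orientation: [-0.001, 0.179, 0.984, -0.0]
wrist_force: [-0.2, -0.5, -1.5]
finger_gap: 0.0133
gripper_force: 35.0
```

Call:
move_tool([
  [0, 0, -0.03, 0, 0],
  [0, 0, -0.06, 0, 0],
  [0, 0, -0.075, 0, 0],
  [-0.06, -0.04, -0.075, 0, 0],
  [-0.08, -0.04, -0.075, 0, 0],
  [-0.08, -0.04, -0.075, 0, 0],
  [-0.08, -0.04, -0.075, 0, 0],
  [-0.08, -0.04, -0.075, 0, 0],
], grip_n=35)

```text
time_s: 7.55
tool_pos: [0.6416, 0.0262, 0.305]
orientation: [-0.0, 0.179, 0.984, 0.0]
wrist_force: [-0.3, 0.1, -1.4]
finger_gap: 0.0134
gripper_force: 35.0
```

```bash
python3 -c "
from m import *
g=get_image('wrist');T=tool();np.savez('w3.npz',**g,T=T);save(g,'w3.png');print(T[:3,3],env.state()['time_s'])
for P,r,t in holes(g,T): print(np.round(P,4),round(2e3*r,2),np.round(t,4))
q=shank(g,T)
for a in np.arange(.136,.168,.006):
    s=q[(q[:,2]>=a)&(q[:,2]<a+.006)]
    if len(s): print(round(a,3),len(s),'x',s[:,0].min().round(4),s[:,0].max().round(4),'y',s[:,1].min().round(4),s[:,1].max().round(4))
print(q[:,2].max())
"
```

```text
[0.64163562 0.02624266 0.30505774] 7.6
[6.151e-01 4.000e-04 9.000e-02] 11.22 [ 0.0158 -0.0335  0.215 ]
[0.604  0.0303 0.09  ] 14.41 [ 0.0367 -0.0095  0.2151]
[0.5928 0.0599 0.09  ] 17.43 [0.0576 0.0142 0.2151]
[0.5818 0.0895 0.09  ] 20.19 [0.0783 0.0381 0.2151]
0.136 41 x 0.0035 0.008 y -0.0068 0.0067
0.142 43 x 0.002 0.0079 y -0.0076 0.0075
0.148 42 x 0.0014 0.0077 y -0.007 0.0077
0.154 39 x 0.0025 0.0075 y -0.0072 0.0072
0.16 36 x 0.0022 0.0075 y -0.0074 0.0074
0.166 9 x 0.0049 0.0074 y -0.0059 0.0035
0.16743254956951636
```

Call:
move_tool([
  [0.058, 0.0145, 0, 0, 0],
  [0.058, 0.0145, 0.02, 0, 0],
  [0.058, 0.0145, 0.038, 0, 0],
  [0.058, 0.0145, 0.044, 0, 0],
  [0.058, 0.0145, 0.046, 0, 0],
  [0.058, 0.0145, 0.048, 0, 0],
  [0.058, 0.0145, 0.049, 0, 0],
  [0.058, 0.0145, 0.049, 0, 0],
], grip_n=35)

```text
time_s: 8.6
tool_pos: [0.5934, 0.0593, 0.2566]
orientation: [0.001, 0.179, 0.984, 0.0]
wrist_force: [-0.6, 0.5, 1.4]
finger_gap: 0.0135
gripper_force: 35.0
```

Call:
move_tool([
  [0.0005, 0.0003, 0.001, 0, 0],
  [0.0005, 0.0003, 0.001, 0, 0],
], grip_n=35)

```text
time_s: 8.85
tool_pos: [0.5932, 0.0596, 0.2563]
orientation: [0.001, 0.179, 0.984, 0.0]
wrist_force: [-0.7, -0.6, 6.2]
finger_gap: 0.0135
gripper_force: 35.0
```

Call:
move_tool([
  [0.0005, -0.0003, 0, 0, 0],
  [0.0005, -0.0003, 0, 0, 0],
], grip_n=35)

```text
time_s: 9.1
tool_pos: [0.5927, 0.0596, 0.2558]
orientation: [0.001, 0.179, 0.984, 0.0]
wrist_force: [-0.2, -0.3, -1.5]
finger_gap: 0.0133
gripper_force: 35.0
```

Call:
move_tool([
  [0.0005, 0, 0, 0, 0],
  [0.0005, 0, 0, 0, 0],
], grip_n=35)

```text
time_s: 9.35
tool_pos: [0.5918, 0.06, 0.2536]
orientation: [-0.0, 0.179, 0.984, 0.0]
wrist_force: [1.2, 0.7, -1.1]
finger_gap: 0.0132
gripper_force: 35.0
```

```bash
python3 -c "
from m import *
g=get_image('wrist');save(g,'w4.png');T=tool();np.savez('w4.npz',**g,T=T)
cv2.imwrite('pics/w4c.png',cv2.resize(cv2.imread('pics/w4.png')[120:290,220:430],None,fx=3.5,fy=3.5,interpolation=cv2.INTER_CUBIC))"
```

```text
(no output)
```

View pics/w4c.png

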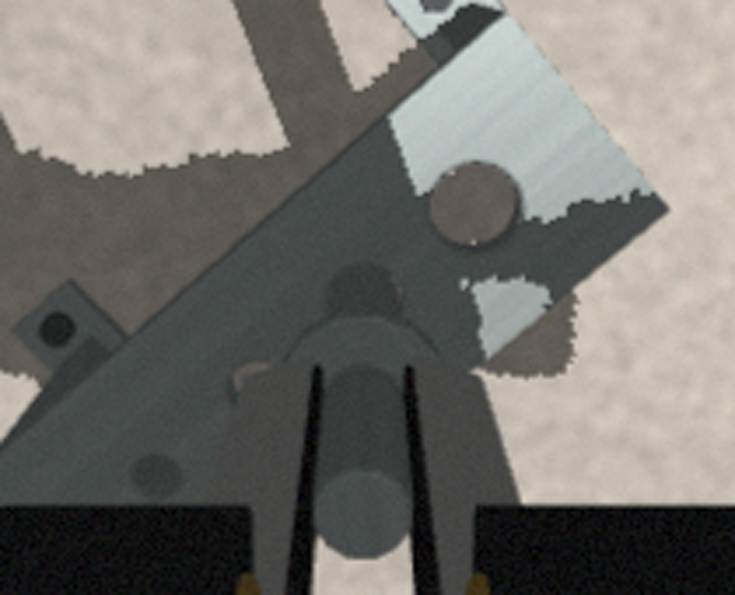

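The crop shows the shank entering hole 2 at about (363,290). The load has dropped to the dilator's weight, so it's in. I'll push on through.

Call:
move_tool([
  [-0.0005, 0, 0.003, 0, 0],
  [-0.0005, 0, 0.006, 0, 0],
  [-0.0005, 0, 0.01, 0, 0],
  [-0.0005, 0, 0.01, 0, 0],
], grip_n=35)

```text
time_s: 9.9
tool_pos: [0.5921, 0.0598, 0.2439]
orientation: [-0.0, 0.179, 0.984, 0.0]
wrist_force: [1.2, 0.4, -1.8]
finger_gap: 0.0133
gripper_force: 35.0
```

Call:
move_tool([
  [0, 0, 0.005, 0, 0],
  [0, 0, 0.01, 0, 0],
  [0, 0, 0.014, 0, 0],
  [0, 0, 0.014, 0, 0],
], grip_n=35)

```text
time_s: 10.4
tool_pos: [0.5921, 0.0597, 0.2301]
orientation: [-0.0, 0.179, 0.984, 0.0]
wrist_force: [1.7, 0.3, -2.1]
finger_gap: 0.0136
gripper_force: 35.0
```

Call:
move_tool([
  [0.0003, 0, -0.02, 0, 0],
  [0.0003, 0, -0.036, 0, 0],
  [-0.0205, -0.0239, -0.036, 0, 0],
  [-0.0205, -0.0239, -0.036, 0, 0],
  [-0.0205, -0.0239, -0.031, 0, 0],
  [-0.0205, -0.0239, -0.029, 0, 0],
  [-0.0205, -0.0239, -0.028, 0, 0],
  [-0.0205, -0.0239, -0.028, 0, 0],
], grip_n=35)

```text
time_s: 11.4
tool_pos: [0.6028, 0.0305, 0.2585]
orientation: [-0.0, 0.179, 0.984, 0.0]
wrist_force: [0.1, 0.1, -0.9]
finger_gap: 0.0131
gripper_force: 35.0
```

Call:
move_tool([
  [0, 0, 0.001, 0, 0],
  [0, 0, 0.001, 0, 0],
], grip_n=35)

```text
time_s: 11.65
tool_pos: [0.603, 0.0302, 0.2579]
orientation: [0.0, 0.179, 0.984, 0.0]
wrist_force: [1.2, 0.2, -1.5]
finger_gap: 0.0134
gripper_force: 35.0
```

Call:
move_tool([
  [-0.0006, -0.0001, 0, 0, 0],
  [-0.0006, -0.0001, 0.001, 0, 0],
  [-0.0006, -0.0001, 0.001, 0, 0],
], grip_n=35)

```text
time_s: 12.02
tool_pos: [0.6036, 0.0298, 0.2572]
orientation: [0.0, 0.179, 0.984, 0.0]
wrist_force: [-0.4, -0.0, 1.5]
finger_gap: 0.0133
gripper_force: 35.0
```

Call:
move_tool([
  [0, 0, 0.001, 0, 0],
  [0, 0, 0.001, 0, 0],
  [0, 0, 0.001, 0, 0],
], grip_n=35)

```text
time_s: 12.4
tool_pos: [0.6037, 0.0298, 0.2572]
orientation: [0.001, 0.179, 0.984, 0.0]
wrist_force: [-1.4, 1.0, 5.8]
finger_gap: 0.0134
gripper_force: 35.0
```

Call:
move_tool([
  [0, 0, 0.0005, 0, 0],
  [0, 0, 0.0005, 0, 0],
  [0, 0, 0.0005, 0, 0],
  [0, 0, 0.0005, 0, 0],
  [0, 0, 0.0005, 0, 0],
  [0, 0, 0.0005, 0, 0],
  [0, 0, 0.0005, 0, 0],
  [0, 0, 0.0005, 0, 0],
], grip_n=35)

```text
time_s: 13.4
tool_pos: [0.6037, 0.0299, 0.2571]
orientation: [0.001, 0.179, 0.984, 0.0]
wrist_force: [-0.9, -0.0, 6.9]
finger_gap: 0.0137
gripper_force: 35.0
```

Call:
move_tool([
  [0.0006, 0, 0, 0, 0],
  [0.0006, 0, 0, 0, 0],
  [0, 0.0006, 0, 0, 0],
  [0, 0.0006, 0, 0, 0],
  [-0.0006, 0, 0, 0, 0],
  [-0.0006, 0, 0, 0, 0],
  [0, -0.0006, 0, 0, 0],
  [0, -0.0006, 0, 0, 0],
  [0, 0, 0, 0, 0],
  [0, 0, 0, 0, 0],
], grip_n=35)

```text
time_s: 14.65
tool_pos: [0.6037, 0.0299, 0.2571]
orientation: [0.001, 0.179, 0.984, 0.0]
wrist_force: [-1.9, 0.6, 6.7]
finger_gap: 0.0132
gripper_force: 35.0
```

Call:
move_tool([
  [0, 0, -0.01, 0, 0],
  [0.0211, 0.0239, -0.01, 0, 0],
  [0.0211, 0.0239, -0.01, 0, 0],
  [0.0211, 0.0239, -0.01, 0, 0],
], grip_n=35)

```text
time_s: 15.15
tool_pos: [0.5922, 0.0592, 0.2647]
orientation: [-0.0, 0.179, 0.984, -0.0]
wrist_force: [0.5, 0.8, -1.3]
finger_gap: 0.0131
gripper_force: 35.0
```

Call:
move_tool([
  [0, 0, 0.004, 0, 0],
  [0, 0, 0.006, 0, 0],
  [0, 0, 0.008, 0, 0],
  [0, 0, 0.009, 0, 0],
  [0, 0, 0.009, 0, 0],
], grip_n=35)

```text
time_s: 15.78
tool_pos: [0.5922, 0.0596, 0.2561]
orientation: [0.0, 0.179, 0.984, 0.0]
wrist_force: [0.6, 0.4, -1.7]
finger_gap: 0.0133
gripper_force: 35.0
```

Call:
move_tool([
  [0, 0, 0.006, 0, 0],
  [0, 0, 0.014, 0, 0],
  [0, 0, 0.022, 0, 0],
  [0, 0, 0.022, 0, 0],
], grip_n=35)

```text
time_s: 16.27
tool_pos: [0.5921, 0.0597, 0.2329]
orientation: [-0.0, 0.179, 0.984, 0.0]
wrist_force: [1.2, 0.6, -2.6]
finger_gap: 0.0133
gripper_force: 35.0
```

Call:
move_tool([
  [0, 0, 0.01, 0, 0],
  [0, 0, 0.02, 0, 0],
  [0, 0, 0.03, 0, 0],
  [0, 0, 0.033, 0, 0],
  [0, 0, 0.033, 0, 0],
], grip_n=35)

```text
time_s: 16.9
tool_pos: [0.5922, 0.0597, 0.2007]
orientation: [-0.0, 0.179, 0.984, 0.0]
wrist_force: [1.7, 2.0, -1.2]
finger_gap: 0.0131
gripper_force: 35.0
```

Call:
move_tool([
  [0, 0, 0.002, 0, 0],
  [0, 0, 0.0035, 0, 0],
  [0, 0, 0.0035, 0, 0],
  [0, 0, 0.0035, 0, 0],
], grip_n=35)

```text
time_s: 17.4
tool_pos: [0.5923, 0.0596, 0.1979]
orientation: [0.0, 0.179, 0.984, 0.0]
wrist_force: [1.4, 1.9, -0.3]
finger_gap: 0.0135
gripper_force: 35.0
```

Call:
move_tool([
  [0, 0, 0.001, 0, 0],
  [0, 0, 0.001, 0, 0],
], grip_n=35)

```text
time_s: 17.65
tool_pos: [0.5923, 0.0596, 0.1979]
orientation: [0.001, 0.179, 0.984, 0.0]
wrist_force: [-0.3, 0.9, 5.4]
finger_gap: 0.0135
gripper_force: 35.0
```

Call:
move_tool([
  [0, 0, 0.0005, 0, 0],
  [0, 0, 0.0005, 0, 0],
  [0, 0, -0.0013, 0, 0],
  [0, 0, -0.0013, 0, 0.05],
  [0, 0, -0.0013, 0, 0.05],
  [0, 0, -0.0013, 0, 0.05],
  [0, 0, -0.0013, 0, 0.05],
  [0, 0, -0.05, 0, 0.05],
  [0, 0, -0.1, 0, 0.05],
  [-0.04, 0, -0.12, 0, 0.05],
  [-0.06, 0, -0.12, 0, 0.05],
  [-0.06, 0, -0.12, 0, 0.05],
  [-0.06, 0, -0.12, 0, 0.05],
], grip_n=35)

```text
time_s: 19.27
tool_pos: [0.6477, 0.0387, 0.3159]
orientation: [-0.001, 0.179, 0.984, -0.0]
wrist_force: [0.7, -0.2, 0.2]
finger_gap: 0.0499
gripper_force: 0.0
```

```bash
python3 - <<'E'
from m import *
g=get_image("wrist"); save(g,"w5.png"); T=tool(); C=cloud(g)
cv2.imwrite('pics/w5c.png',cv2.resize(cv2.imread('pics/w5.png')[40:240,180:440],None,fx=3,fy=3))
d=np.linalg.norm(C[...,:2]-[.5925,.0598],axis=2)
for lo,hi in ((.094,.1),(.1,.135),(.135,.15)):
    q=C[(d<.03)&(C[...,2]>lo)&(C[...,2]<hi)]
    if len(q): print(lo,len(q),q.mean(0),np.percentile(q[:,2],[2,50,98]),cv2.minEnclosingCircle((q[:,:2]*1000).astype(np.float32)))
print("plate z",np.median(C[...,2][abs(C[...,2]-.09)<.003]))
E
```

```text
0.094 600 [0.59168856 0.05987599 0.0961111 ] [0.09452301 0.09611709 0.09763718] ((592.5228271484375, 59.78419494628906), 14.817036628723145)
0.1 5 [0.5868535  0.06201312 0.1216657 ] [0.11092394 0.11872364 0.13430147] ((587.0586547851562, 61.230648040771484), 3.684242010116577)
0.135 249 [0.59232232 0.05972957 0.14000331] [0.13809745 0.14004862 0.14157727] ((592.4200439453125, 59.577476501464844), 6.8444976806640625)
plate z 0.0901919438273926
```

View pics/w5c.png

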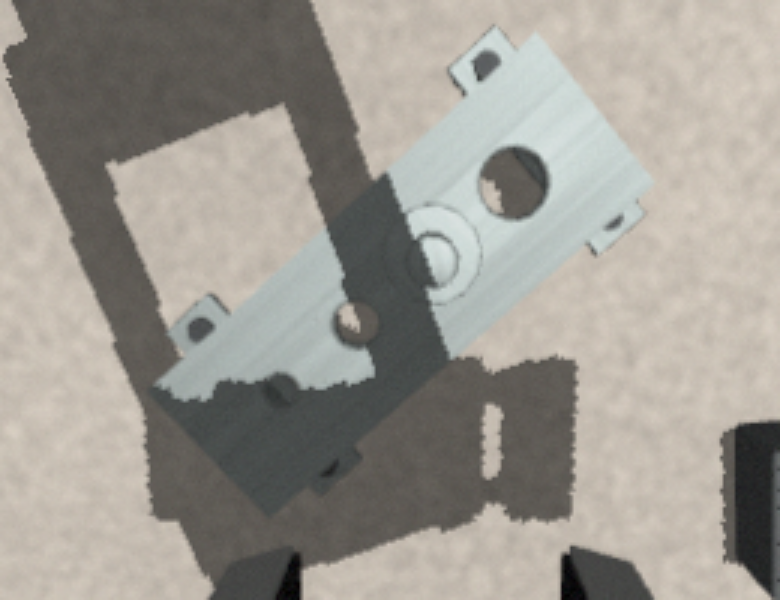

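The crop shows the dilator upright in hole 2 at about (438,258). Its collar top is 6 mm above the plate and its handle top is at 140 mm, so it's seated flat, and the gripper is clear.

```bash
python3 -c "
from station import env
print(env.sign_off())"
```

```text
the job is handed in; nothing more can be done
None
```

The dilator went through holes 1 and 2 and was refused by hole 3 under a press of about 8 N (it is the 16 mm one); I left it upright in hole 2 with its collar flat on the plate, and handed the job in at about 19 s.

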